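Set a worn cross-slide without backlash

TASK

On the welding bench, set the slide with the red knob to its yellow tab. The screw has play, so turn the knob anticlockwise (seen from above) until the white pointer has gone about 20 mm (15 degrees) beyond the yellow tab, then turn it back clockwise until the pointer points at the tab, so that the last motion is clockwise, and let go. Do not shift the yellow tab, and leave the slide with the blue knob alone.

Things in the scene. Friction and masses are not known exactly. Their poses are not given: they have to be found in the camera images.
- red_grip (a point): Red bar knob upright on a cross-slide's black dial. Bar 64 mm long, 16 wide, 40 high (84 to 124 mm above the bench), on a 40 mm hub; pinch it across the 16 mm. Point: on its vertical axis, 108 mm up. z up, x along the bar to its white-lined half, the one over the pointer. Stays where left. It has play: turns freely 0.11 rad either side of the pointer's direction, then drives the pointer (about 0.2 N m).
- red_tip (a point): Tip of the white pointer of the same slide, which shows its true position: 80 mm from the knob's axis, 66 mm above the bench, 12 mm wide. x outward, z up. Turns about the knob's axis, driven by the knob once its play is used up, and stays where left. It starts 18 to 42 degrees clockwise (from above) of the yellow tab; its stops are 50 degrees or more beyond the tab.
- red_flag (a point): Yellow tab on the rim of the same dial (dial 200 mm across, top 60 mm above the bench): 8 mm wide, 85 to 108 mm from the knob's axis, top 71 mm up; stays put unless pushed hard. Point: inside its inner end, 80 mm from the axis, 66 mm up, where the pointer's tip should stop. x outward from the axis, z up, y along the rim anticlockwise.
- blue_bar_end (a point): End of the blue knob's bar, 32 mm from its axis, 108 mm above the bench, on a second slide to leave alone. Both slides are alike: grey 120 mm gearbox, black dial with white pointer and yellow tab, green bed 90 mm wide reaching 300 mm from the knob's axis away from the robot, aluminium carriage with two dark lugs (up to 105 mm high, 150 to 250 mm from the axis).

How it is judged:
By the outcome, as a careful person would: the job done as asked, in the order asked, and still so for the second after the job is handed in, with the robot touching nothing.
It also fails if it takes over 38 s, if anything falls off the work surface, if the arm or the gripper's body presses on something with over 40 N, if the wrist force passes 120 N, or if a joint passes its speed limit or range.

ROBOT

A 6-joint arm with a two-finger parallel gripper is mounted at the origin on the work surface. World frame = base frame: x ahead of the robot, y to its left, z up, the work surface at z = 0. Lengths are in mm, angles in rad, forces in N, time in s.
With the tool pointing down it reaches from about 350 to 975 mm from the base axis. Payload 7.1 kg.
Tool frame: the origin (TCP) lies at the very end of the fingers, on their centre line; the grasp point (between the pads) lies 19 mm behind it (ctrl.grip_point_offset is the distance from the TCP to the grasp point, in mm); z points along the fingers, y is the direction in which the jaws open and shut (so a half turn about z gives the same grasp; the last joint's range is limited). The gripper opens to 88 mm and grips with 3 to 60 N. Pads are 20 mm wide; open, the fingers measure 115 mm over their backs; the gripper's body (75 mm by 178 mm) begins 61 mm behind the grasp point.
Start: joints at [-1.306, 0.423, 1.63, -0, 1.089, -0.019], TCP at [175.022, -599.977, 222.675] pointing down, gripper open.
Joint ranges: [-3, 3], [-0.9, 2.11], [0.09, 2.58], [-1.31, 4.45], [0.11, 2.69], [-2.54, 2.54]. Speed limits (rad/s): [2.39, 2.39, 3.01, 3.14, 3.14, 3.14].

INTERFACE

Orientations are given as a rotation vector (axis times angle).
In Python, from workcell import ctrl gives the robot as it stands.
- The arm moves only by the tool move_arm, never from a script. Its argument "increments" is one flat list of numbers, 5 for each row, row after row: the closure in counts, from 0 (fully open) to 255 (shut), then the shift along the tool's x, y, z in mm, then the turn about the tool's z in degrees. In form: [grip, dx, dy, dz, yaw, grip, dx, dy, dz, yaw, ...]. A call has 1 to 12 rows; each row is the pose to reach, as a shift and turn from the pose measured when the call began, along the tool's axes at that moment; what a row does not reach only later rows make up. A row lasts 1/8 s, in which the tool goes at most 62.5 mm and 10.7 degrees, less where a joint would pass 70% of its speed; a pose out of reach is approached as far as the arm can. A call with a gripper value outside its range is refused whole. The fingers move at their own pace and stop on an object; the grip force is fixed at half the most. Time passes only in rows, so rows that repeat a pose let the fingers close. It gives the time, the measured TCP pose, the force and the opening at its end, in the units of the state.
- ctrl.get_obs(): the state, without advancing time (a new reading comes with each control period).
- ctrl.get_image(name): name is "side" or "top"; returns a dict with "frame" (480x640x3 uint8, red, green, blue), "vertical_fov" (degrees; the focal length in pixels is half the picture's height over the tangent of half this angle, whatever the lens; pixels are square), "cx", "cy" (the principal point, pixels), "distortion" ([k1, k2, p1, p2, k3] as OpenCV has them; the pictures are not rectified), "pose" (4x4, takes a point from camera to world coordinates). Camera axes: x right, y down, z forward; pixel columns grow to the right and rows downward; lengths in mm; the calibration is good to about 2 mm. A picture is of the moment at which its call begins. There is no depth.
- ctrl.close_job(): hands the job in, once; it reports no verdict.
The state is a dict: "t": time; "qpos": joint angles; "qvel": joint speeds; "joint_torque": joint torques, N m; "ee_pos": TCP position; "orientation": TCP orientation; "ft_force": force on the tool from outside, world axes, zero at the start; "moment": the same for the moment, N m; "width": finger opening in mm.
Only numpy, scipy, OpenCV 4.12 (cv2) and the standard library are available. Lean on these libraries where they do the work, as an engineer would, in place of code of your own. Each camera call takes 0.05 s, during which the arm holds its last target.

## Working session

There is one attempt and no reset: what is moved stays moved. The work goes in short steps, Python scripts to look and compute and a tool call to move; the robot and the scene stay as the last step left them, time stands still between calls to the robot, and variables do not carry over. Pictures are saved under pics/ and viewed, and the job is handed in when it is done.

Besides the shell and the picture viewer there is one more tool, called after "Request:" by a JSON object that holds its "name" and its "arguments", one argument or row to a line. move_arm: Moves the arm, as the interface text tells. Its arguments: {"type":"object","properties":{"increments":{"type":"array","items":{"type":"number"}}},"required":["increments"]}

```bash
mkdir -p pics; ls
python3 - <<'E'
from workcell import ctrl
import cv2,pickle
o=ctrl.get_obs();print(o)
for n in("top","side"):
    d=ctrl.get_image(n);cv2.imwrite(f"pics/{n}0.png",d["frame"][:,:,::-1]);pickle.dump(d,open(f"{n}0.pkl","wb"))
    print(n,{k:v for k,v in d.items() if k!="frame"})
E
```

```text
pics
{'t': 0.0, 'qpos': array([-1.30599092e+00,  4.23813372e-01,  1.63070764e+00, -1.72008901e-06,
        1.08861850e+00, -1.89963865e-02]), 'qvel': array([ 0.00072056,  0.00131848, -0.00093336, -0.00132102,  0.00030582,
        0.00031253]), 'joint_torque': array([-4.74392746e-04, -5.44622648e+01, -2.73669022e+01,  6.43334398e-02,
        2.27301603e-02, -1.28702281e-04]), 'ee_pos': array([ 174.88088973, -599.43733959,  221.911931  ]), 'orientation': array([-3.10849658e+00, -4.44084392e-01,  3.00110804e-04]), 'ft_force': array([-0.52263982, -0.14148319,  0.67006748]), 'moment': array([-0.0173857 , -0.00785762, -0.00492752]), 'width': 87.86632033799577}
top {'vertical_fov': 54.63649371188199, 'cx': 323.4175140877801, 'cy': 236.2284645640976, 'distortion': array([0.00464722, 0.        , 0.        , 0.        , 0.        ]), 'pose': array([[-1.20241774e-02, -9.92322728e-01,  1.23089492e-01,
         4.08838673e+02],
       [-9.99876531e-01,  1.31775192e-02,  8.56010549e-03,
         3.06679886e+01],
       [-1.01164014e-02, -1.22971366e-01, -9.92358656e-01,
         1.12300288e+03],
       [ 0.00000000e+00,  0.00000000e+00,  0.00000000e+00,
         1.00000000e+00]])}
side {'vertical_fov': 57.65963212412109, 'cx': 323.00235734294773, 'cy': 236.2976352852641, 'distortion': array([-0.07513252,  0.        ,  0.        ,  0.        ,  0.        ]), 'pose': array([[-9.95684343e-01, -5.16466705e-02,  7.71058459e-02,
         4.66047819e+02],
       [-9.20298099e-02,  6.56616046e-01, -7.48589262e-01,
         6.96950022e+02],
       [-1.19667927e-02, -7.52454643e-01, -6.58535349e-01,
         7.36946015e+02],
       [ 0.00000000e+00,  0.00000000e+00,  0.00000000e+00,
         1.00000000e+00]])}
```

View pics/top0.png

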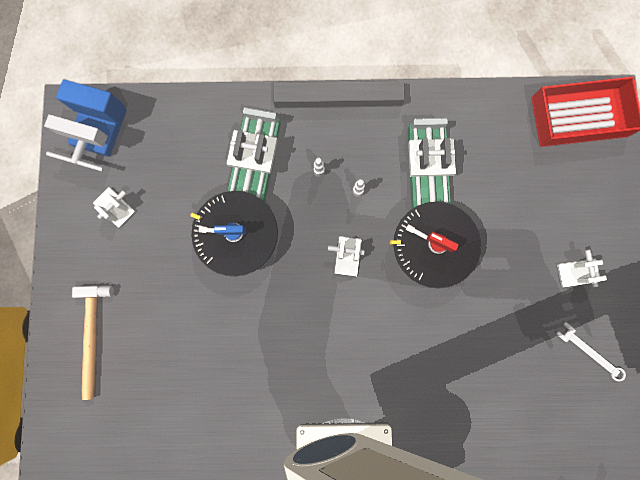

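View pics/side0.png

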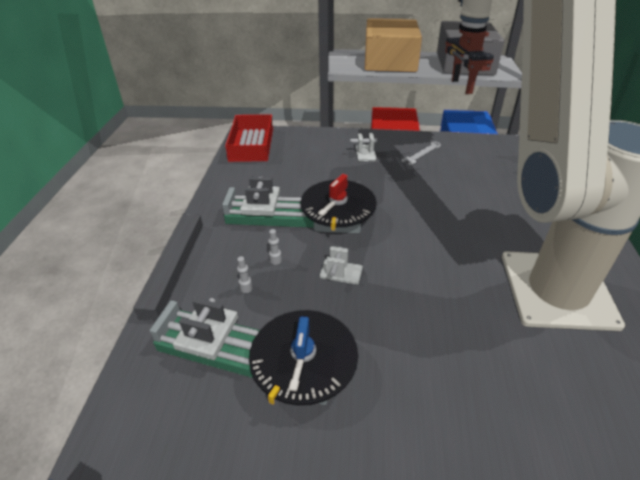

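```bash
cat > h.py <<'E'
import cv2,numpy as np,pickle
def K(d):
    f=240/np.tan(np.radians(d["vertical_fov"]/2));return np.array([[f,0,d["cx"]],[0,f,d["cy"]],[0,0,1.]])
def ray(d,u,v,z):
    p=cv2.undistortPoints(np.array([[[u,v]]],float),K(d),np.array(d["distortion"]))[0,0]
    P=d["pose"];r=P[:3,:3]@np.r_[p,1];o=P[:3,3];return o+r*(z-o[2])/r[2]
def proj(d,X):
    P=np.linalg.inv(d["pose"]);r,_=cv2.Rodrigues(P[:3,:3])
    return cv2.projectPoints(np.array(X,float).reshape(-1,1,3),r,P[:3,3],K(d),np.array(d["distortion"]))[0][:,0]
def crop(d,u,v,w,h,s,fn):
    c=d["frame"][v:v+h,u:u+w,::-1];cv2.imwrite(fn,cv2.resize(c,None,fx=s,fy=s,interpolation=cv2.INTER_CUBIC))
E
python3 - <<'E'
from h import *
d=pickle.load(open("top0.pkl","rb"));crop(d,385,190,110,100,6,"pics/t0c.png")
d=pickle.load(open("side0.pkl","rb"));crop(d,290,165,100,80,7,"pics/s0c.png")
E
```

```text
(no output)
```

View pics/t0c.png

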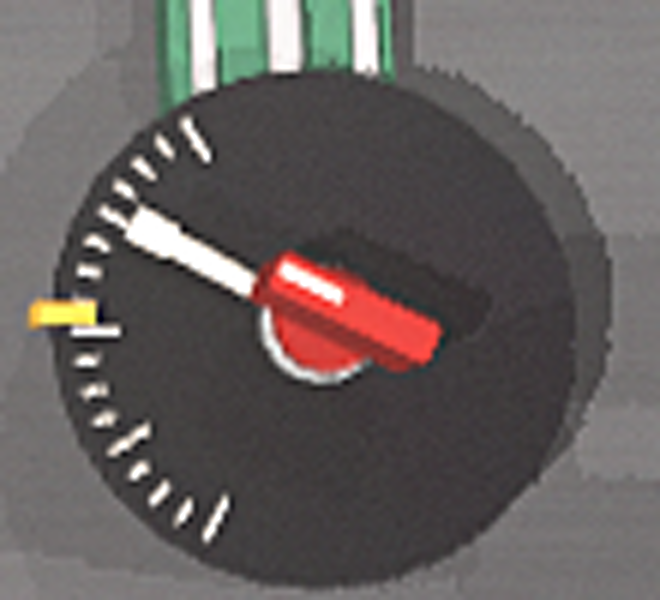

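View pics/s0c.png

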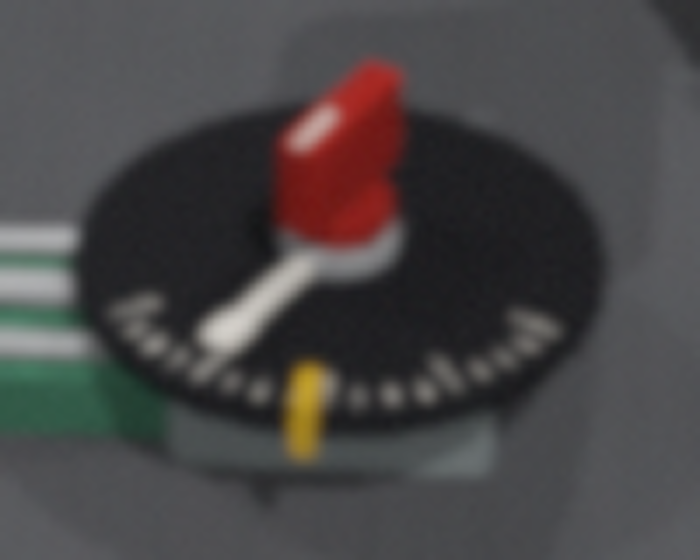

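```bash
cat >> h.py <<'E'
def px(cu,cv,u0,v0,s): return (cu+.5)/s-.5+u0,(cv+.5)/s-.5+v0
E
python3 - <<'E'
from h import *
from scipy.optimize import least_squares
d=pickle.load(open("top0.pkl","rb"))
P=lambda a,b,z: ray(d,*px(a,b,385,190,6),z)
E=[(52,328),(577,328),(314,587),(75,230),(85,440),(520,170),(540,450),(200,563),(440,555),(420,92)]
X=np.array([P(a,b,60)[:2] for a,b in E])
r=least_squares(lambda p:np.hypot(*(X-p[:2]).T)-p[2],[450,-100,100],loss='soft_l1');print(r.x,r.fun.round(1))
c=r.x[:2]
for n,a,b,z in[("tip",133,220,66),("tab in",97,312,71),("tab out",30,315,71),("zero tick",75,330,60),("bar l",278,270,124),("bar r",435,345,124),("barw1",290,253,124),("barw2",441,327,124),("line a",283,264,124),("line b",342,298,124)]:
    p=P(a,b,z);q=p[:2]-c;print(n,p.round(1),np.hypot(*q).round(1),np.degrees(np.arctan2(q[1],q[0])).round(1))
d2=pickle.load(open("side0.pkl","rb"))
P=lambda a,b,z: ray(d2,*px(a,b,290,165,7),z)
for n,a,b,z in[("tip",212,340,66),("tab in",308,365,71),("tab out",303,420,71),("line a",297,145,124),("line b",332,112,124),("disc l",80,260,60),("disc r",603,260,60)]:
    p=P(a,b,z);q=p[:2]-c;print(n,p.round(1),np.hypot(*q).round(1),np.degrees(np.arctan2(q[1],q[0])).round(1))
print(proj(d2,[*c,60])[0])
E
```

```text
[ 520.39913038 -220.54227707   99.59925062] [ 0.6  0.3  0.6 -1.9 -0.6  0.5 -2.7  2.4 -0.8  0.2]
tip [ 560.5 -151.7   66. ] 79.7 59.8
tab in [ 524.7 -136.    71. ] 84.7 87.1
tab out [ 523.9 -110.6   71. ] 110.0 88.2
zero tick [ 519.1 -129.1   60. ] 91.5 90.8
bar l [ 533.2 -193.2  124. ] 30.2 64.9
bar r [ 505.4 -248.2  124. ] 31.5 -118.5
barw1 [ 539.4 -197.7  124. ] 29.7 50.3
barw2 [ 511.8 -250.7  124. ] 31.3 -105.8
line a [ 535.4 -195.   124. ] 29.6 59.5
line b [ 522.8 -215.7  124. ] 5.4 63.7
tip [ 560.5 -152.3   66. ] 79.2 59.6
tab in [ 525.  -134.5   71. ] 86.2 87.0
tab out [ 524.4 -104.3   71. ] 116.3 88.0
line a [ 533.3 -191.8  124. ] 31.5 65.9
line b [ 522.4 -213.4  124. ] 7.5 74.6
disc l [ 614.8 -203.9   60. ] 95.9 10.0
disc r [ 421.7 -218.7   60. ] 98.8 179.0
[337.72942851 199.54736428]
```

Run:
```python
from workcell import ctrl
from h import *
o=ctrl.get_obs();R=cv2.Rodrigues(o["orientation"])[0];print(R.round(3))
print("x az",np.degrees(np.arctan2(R[1,0],R[0,0])))
t=np.array([520,-220.5,190])
print((R.T@(t-o["ee_pos"])).round(1), (R.T@(np.array([520,-220.5,90])-o["ee_pos"])).round(1))
```

```text
[[ 0.96   0.28  -0.   ]
 [ 0.28  -0.96   0.001]
 [ 0.    -0.001 -1.   ]]
x az 16.260963397241582
[ 437.4 -267.2   32.3] [ 437.4 -267.   132.3]
```

Request:
{"name": "move_arm", "arguments": {
  "increments": [0,437,-267,32,-46.7,0,437,-267,32,-46.7,0,437,-267,32,-46.7,0,437,-267,32,-46.7,0,437,-267,32,-46.7,0,437,-267,32,-46.7,0,437,-267,32,-46.7,0,437,-267,32,-46.7,0,437,-267,32,-46.7,0,437,-267,32,-46.7,0,437,-267,32,-46.7,0,437,-267,32,-46.7]
}}

```text
t: 1.6
ee_pos: [518.8, -222.1, 190.5]
orientation: [-2.68, -1.637, -0.0]
ft_force: [-0.3, -0.1, -0.3]
width: 88.0
```

```bash
cat >> h.py <<'E'
def look(tag):
    from workcell import ctrl
    for n in("top","side"):
        d=ctrl.get_image(n);pickle.dump(d,open(f"{n}{tag}.pkl","wb"))
        if n=="top": crop(d,385,190,110,100,6,f"pics/t{tag}c.png")
        else: crop(d,280,145,110,100,6,f"pics/s{tag}c.png")
    state()
def state():
    from workcell import ctrl
    o=ctrl.get_obs();R=cv2.Rodrigues(o["orientation"])[0]
    print("t",round(o["t"],2),"pos",o["ee_pos"].round(1),"az",np.degrees(np.arctan2(R[1,0],R[0,0])).round(1),"F",o["ft_force"].round(1),"M",o["moment"].round(2),"w",round(o["width"],1),"q",o["qpos"].round(2))
    print("to axis, tool:",(R.T@(np.array([520,-220.5,90])-o["ee_pos"])).round(1))
E
python3 -c "
from h import *
look(1)"
```

```text
t 1.7 pos [ 519.  -221.8  190.5] az 62.9 F [0.4 0.6 0.2] M [-0.02 -0.06 -0.  ] w 87.5 q [-0.43  0.38  1.79  0.    0.98  0.05]
to axis, tool: [  1.5   0.4 100.5]
```

View pics/s1c.png

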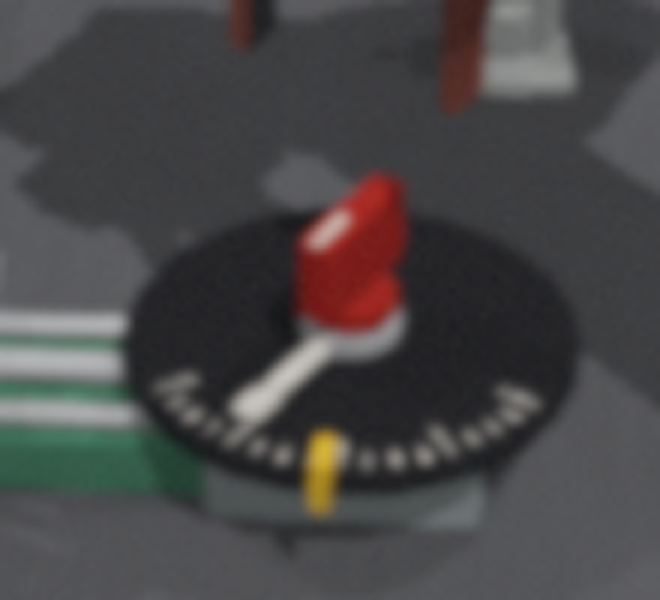

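View pics/t1c.png

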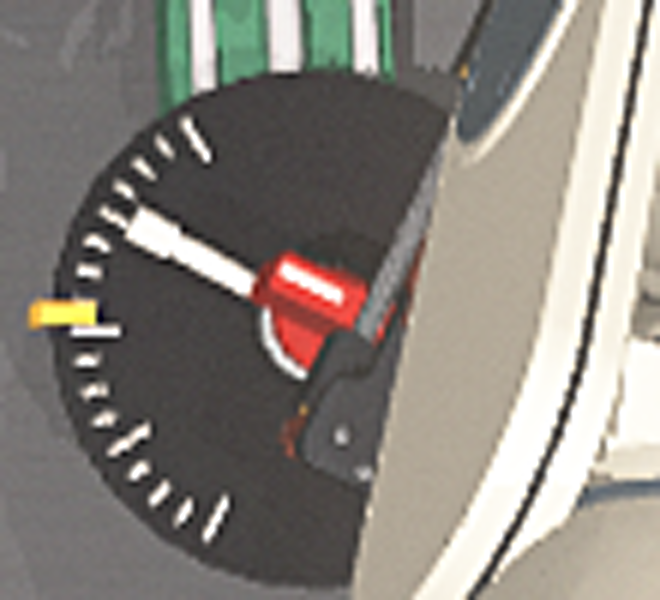

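Top: the knob is visible, with the pointer tip at crop (133,220) and the tab's inner end at (97,312), unchanged. Side: the fingers hang well above the knob. Both tip and tab stay visible, so I'll descend and close.

Request:
{"name": "move_arm", "arguments": {
  "increments": [0,1.5,0.5,30,0,0,1.5,0.5,60,0,0,1.5,0.5,85,0,0,1.5,0.5,100,0,0,1.5,0.5,100,0,0,1.5,0.5,100,0]
}}

```text
t: 2.45
ee_pos: [520.7, -221.0, 91.3]
orientation: [-2.681, -1.638, -0.002]
ft_force: [0.6, -0.1, -0.2]
width: 87.9
```

```bash
python3 -c "
from h import *
look(2)"
```

```text
t 2.55 pos [ 520.8 -220.9   91.6] az 62.9 F [ 0.4  0.2 -0.5] M [ 0.02 -0.03 -0.04] w 87.4 q [-0.42  0.52  1.84  0.    0.78  0.05]
to axis, tool: [ 0.  -0.9  1.6]
```

View pics/s2c.png

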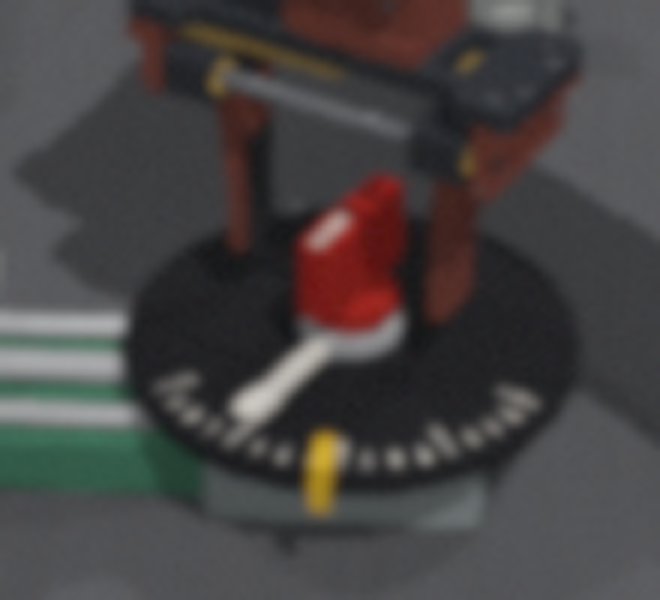

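View pics/t2c.png

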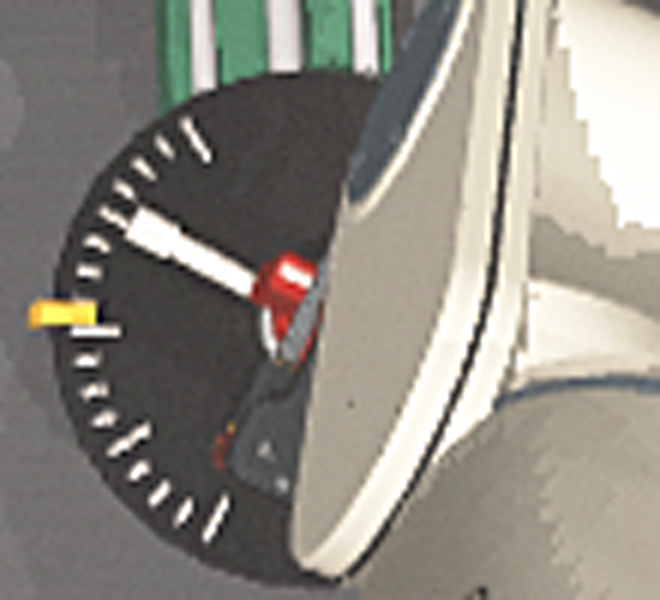

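Side view: the fingers straddle the knob at crop (240,240) and (450,300), and the bar lies between them. Close.

Request:
{"name": "move_arm", "arguments": {
  "increments": [80,0,-0.5,1,0,140,0,-0.5,1,0,170,0,-0.5,1,0,200,0,-0.5,1,0,255,0,-0.5,1,0,255,0,-0.5,1,0,255,0,-0.5,1,0,255,0,-0.5,1,0]
}}

```text
t: 3.55
ee_pos: [519.3, -220.2, 90.4]
orientation: [-2.679, -1.637, -0.0]
ft_force: [-3.8, 2.4, 2.3]
width: 15.6
```

```bash
python3 -c "
from h import *
state()"
```

```text
t 3.55 pos [ 519.3 -220.2   90.4] az 62.9 F [-3.8  2.4  2.3] M [ 0.3   0.61 -0.08] w 15.6 q [-0.42  0.52  1.85  0.    0.78  0.05]
to axis, tool: [0.  0.7 0.4]
```

Request:
{"name": "move_arm", "arguments": {
  "increments": [255,0,0,0,-5,255,0,0,0,-10,255,0,0,0,-15,255,0,0,0,-20,255,0,0,0,-25,255,0,0,0,-30,255,0,0,0,-34,255,0,0,0,-38,255,0,0,0,-40,255,0,0,0,-40]
}}

```text
t: 4.8
ee_pos: [519.4, -220.2, 90.5]
orientation: [-1.958, -2.454, -0.001]
ft_force: [0.0, 0.8, 0.8]
width: 16.0
```

```bash
python3 -c "
from h import *
look(3)"
```

```text
t 4.9 pos [ 519.4 -220.2   90.5] az 102.8 F [-0.3  0.3  0.9] M [ 0.08 -0.13 -0.01] w 15.7 q [-0.42  0.52  1.85  0.    0.78 -0.65]
to axis, tool: [-0.5  0.6  0.5]
```

View pics/t3c.png

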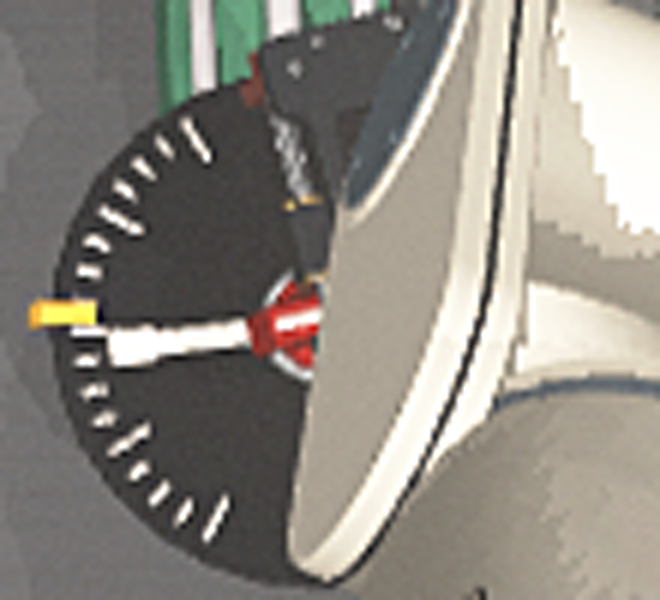

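View pics/s3c.png

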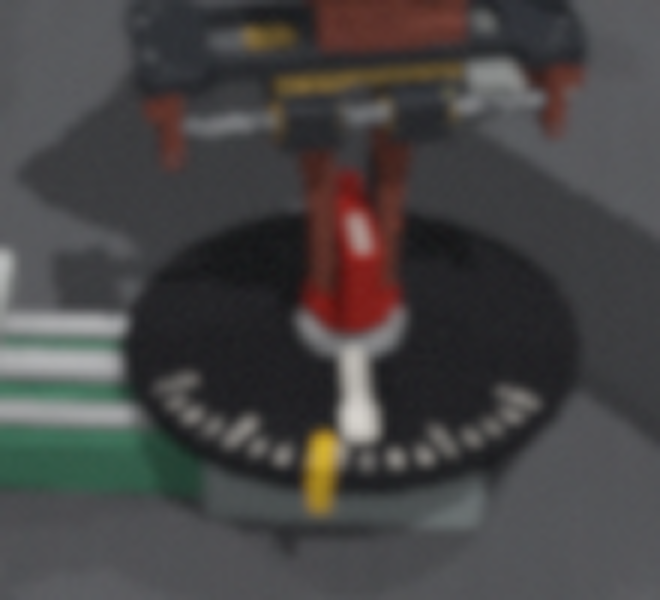

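```bash
cat >> h.py <<'E'
def az(view,tag,a,b,z=66):
    d=pickle.load(open(f"{view}{tag}.pkl","rb"));o=(385,190) if view=="top" else (280,145)
    p=ray(d,*px(a,b,*o,6),z);q=p[:2]-np.array([520.2,-220.5]);print(view,p.round(1),np.hypot(*q).round(1),np.degrees(np.arctan2(q[1],q[0])).round(1))
E
python3 -c "
from h import *
az('top',3,110,349);az('side',3,361,440)
az('side',3,324,433,71);az('top',3,97,312,71)"
```

```text
top [ 511.1 -141.2   66. ] 79.8 96.6
side [ 509.9 -137.2   66. ] 84.0 97.0
side [ 524.9 -134.3   71. ] 86.3 86.9
top [ 524.7 -136.    71. ] 84.6 86.9
```

Pointer is at 96.7° and the tab at about 87.2°, so it is 9.5° past the tab. Another 6° is needed.

Request:
{"name": "move_arm", "arguments": {
  "increments": [255,0,0,0,-3,255,0,0,0,-6,255,0,0,0,-6,255,0,0,0,-6]
}}

```text
t: 5.4
ee_pos: [519.4, -220.1, 90.5]
orientation: [-1.829, -2.553, -0.001]
ft_force: [-0.2, 0.0, -0.1]
width: 16.0
```

```bash
python3 -c "
from h import *
look(4)"
```

```text
t 5.5 pos [ 519.4 -220.2   90.5] az 108.8 F [0.  0.9 1.2] M [ 0.07 -0.13 -0.  ] w 16.1 q [-0.42  0.52  1.85  0.    0.78 -0.75]
to axis, tool: [-0.5  0.5  0.5]
```

View pics/t4c.png

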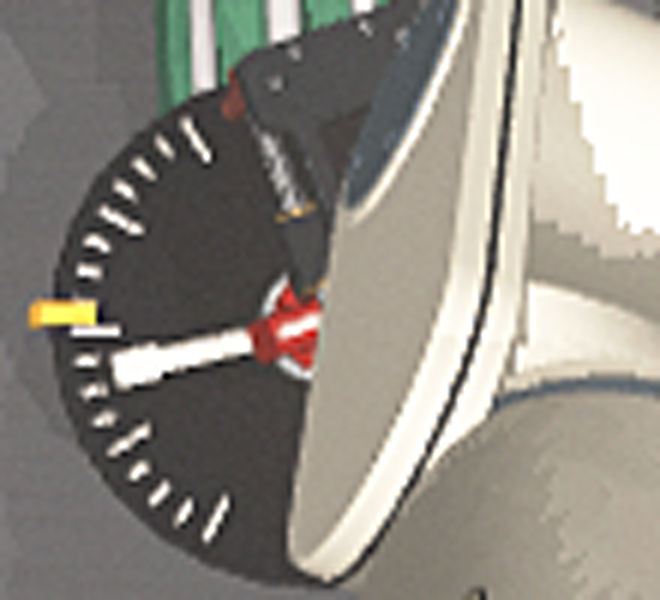

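The tip is at crop (116,372), about 15° past the tab. Now clockwise, stopping a little short.

Request:
{"name": "move_arm", "arguments": {
  "increments": [255,0,0,0,4,255,0,0,0,9,255,0,0,0,14,255,0,0,0,19,255,0,0,0,22,255,0,0,0,25,255,0,0,0,25,255,0,0,0,25]
}}

```text
t: 6.5
ee_pos: [519.3, -220.2, 90.5]
orientation: [-2.337, -2.097, -0.001]
ft_force: [-0.5, -0.2, 1.1]
width: 16.0
```

```bash
python3 -c "
from h import *
az('top',4,116,372)
look(5)"
```

```text
top [ 502.3 -143.2   66. ] 79.3 103.1
t 6.6 pos [ 519.3 -220.2   90.5] az 83.8 F [-0.8  1.4  0.4] M [ 0.   -0.03 -0.02] w 15.7 q [-0.42  0.52  1.85  0.    0.78 -0.32]
to axis, tool: [-0.3  0.7  0.5]
```

View pics/t5c.png

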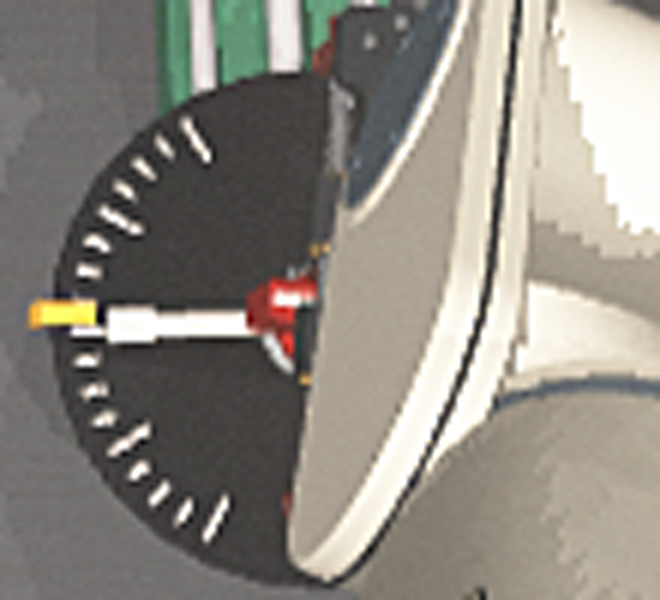

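View pics/s5c.png

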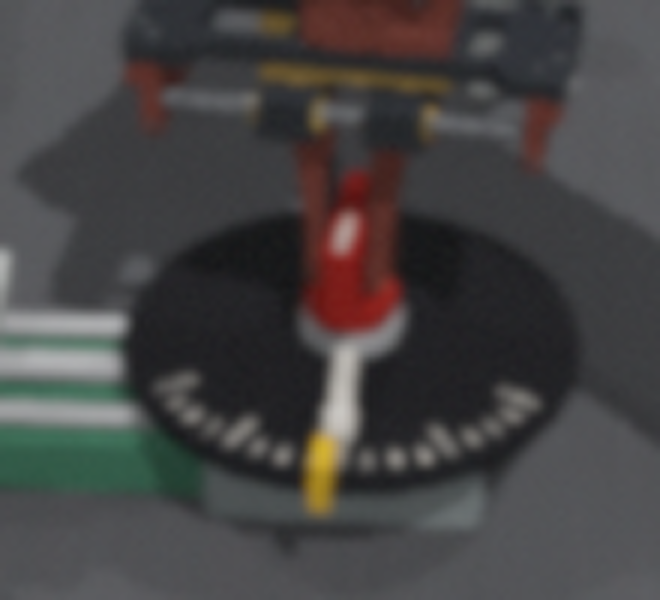

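Run:
```python
from h import *
for v,pts in(("top",[(106,324)]),("side",[(337,438)])):
    for p in pts: az(v,5,*p)
d=pickle.load(open("top5.pkl","rb"));s=pickle.load(open("side5.pkl","rb"))
crop(d,387,230,40,30,18,"pics/t5d.png");crop(s,320,195,40,40,15,"pics/s5d.png")
# yellow centroid, predicted for tab azimuths
for n,dd in(("top",d),("side",s)):
    f=dd["frame"].astype(int);m=(f[...,0]>150)&(f[...,2]<110)&(f[...,1]>100)
    ys,xs=np.nonzero(m);k=(abs(xs-(396 if n=="top" else 334))<12)&(abs(ys-(242 if n=="top" else 222))<14)
    u,w=xs[k].mean(),ys[k].mean();p=ray(dd,u,w,69 if n=="side" else 71);q=p[:2]-[520.2,-220.5];print(n,k.sum(),u,w,p.round(1),np.hypot(*q),np.degrees(np.arctan2(q[1],q[0])))
```

```text
top [ 520.6 -140.    66. ] 80.5 89.7
side [ 519.8 -137.7   66. ] 82.8 90.3
top 38 394.5 241.76315789473685 [ 524.5 -121.8   71. ] 98.81992970712598 87.508637943591
side 35 333.1714285714286 222.0 [ 524.6 -116.5   69. ] 104.09993636140628 87.58541465086506
```

View pics/t5d.png

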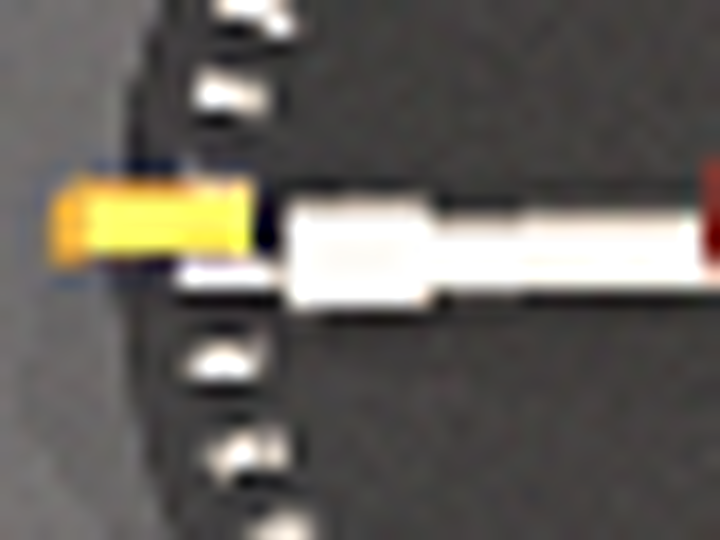

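View pics/s5d.png

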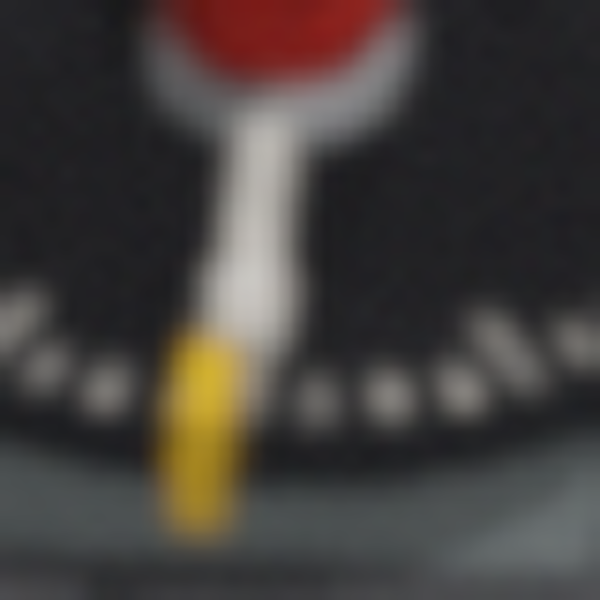

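The pointer is at 90.0° (both views agree) and the tab at 87.4°, so 2.6° more clockwise.

Request:
{"name": "move_arm", "arguments": {
  "increments": [255,0,0,0,1.3,255,0,0,0,2.6,255,0,0,0,2.6,255,0,0,0,2.6]
}}

```text
t: 7.1
ee_pos: [519.3, -220.2, 90.5]
orientation: [-2.384, -2.043, -0.0]
ft_force: [-1.0, -0.7, 0.3]
width: 16.0
```

Run:
```python
from h import *
look(6)
d=pickle.load(open("top6.pkl","rb"));s=pickle.load(open("side6.pkl","rb"))
crop(d,387,230,40,30,18,"pics/t6d.png");crop(s,320,195,40,40,15,"pics/s6d.png")
```

```text
t 7.2 pos [ 519.3 -220.2   90.5] az 81.2 F [-0.6  0.8  0.7] M [ 0.01 -0.01  0.05] w 15.8 q [-0.42  0.52  1.85  0.    0.78 -0.27]
to axis, tool: [-0.2  0.7  0.5]
```

View pics/t6d.png

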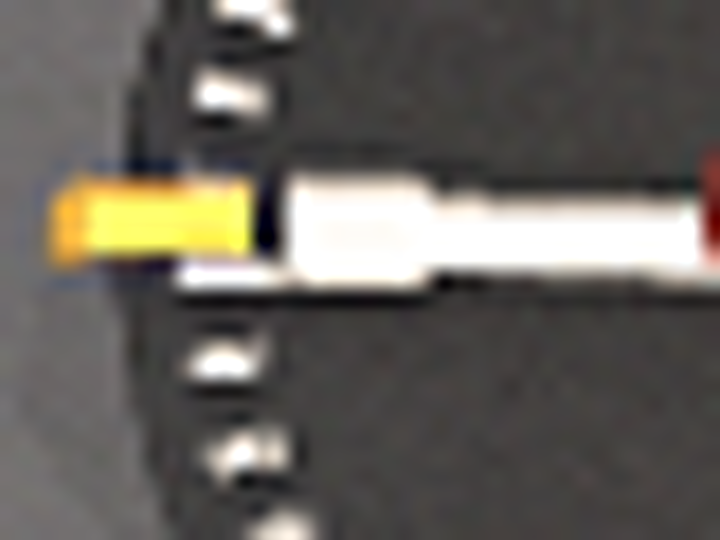

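View pics/s6d.png

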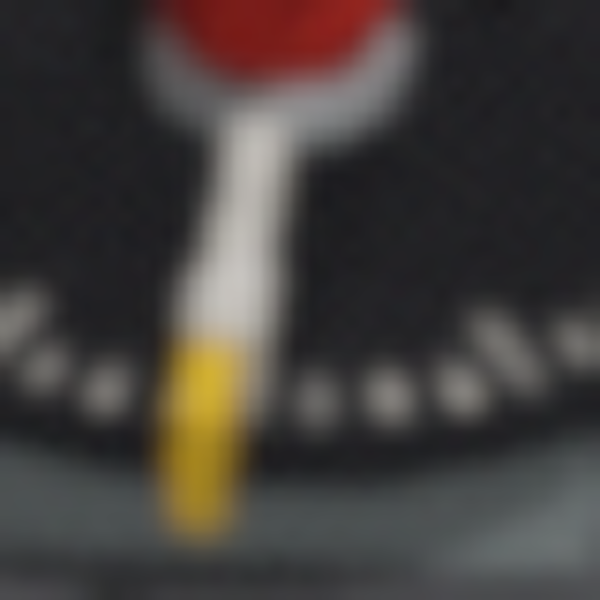

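Run:
```python
from h import *
c=np.array([520.2,-220.5])
def pt(a,r,t,z):
    a=np.radians(a);return [c[0]+r*np.cos(a)-t*np.sin(a),c[1]+r*np.sin(a)+t*np.cos(a),z]
for v,o,s in(("top",(387,230),18),("side",(320,195),15)):
    d=pickle.load(open(v+"6.pkl","rb"))
    f=lambda X:((proj(d,X)-o+.5)*s-.5).round(0).tolist()
    for a in(86.5,87.5,88.5):
        print(v,a,"tabtop",f([pt(a,85,4,71),pt(a,85,-4,71),pt(a,108,4,71),pt(a,108,-4,71)]),"tip",f([pt(a,80,6,66),pt(a,80,-6,66)]), "arm", f([pt(a,40,0,66)]))
    im=d["frame"][:,:,::-1].copy().astype(int)
    if v=="top":
        print("tab cols rowprofile R-B", [(r,(d["frame"][r,393:400,0].astype(int)-d["frame"][r,393:400,2]).mean().round()) for r in range(236,248)])
        print("tip", [(r,d["frame"][r,404:409].mean().round()) for r in range(236,250)])
        print("arm", [(r,d["frame"][r,414:422].mean().round()) for r in range(236,250)])
```

```text
top 86.5 tabtop [[252.0, 243.0], [254.0, 180.0], [70.0, 235.0], [72.0, 172.0]] tip [[285.0, 265.0], [288.0, 171.0]] arm [[603.0, 233.0]]
top 87.5 tabtop [[253.0, 255.0], [253.0, 192.0], [70.0, 249.0], [71.0, 186.0]] tip [[286.0, 276.0], [287.0, 182.0]] arm [[602.0, 239.0]]
top 88.5 tabtop [[253.0, 267.0], [253.0, 204.0], [71.0, 264.0], [71.0, 201.0]] tip [[287.0, 287.0], [286.0, 193.0]] arm [[603.0, 244.0]]
tab cols rowprofile R-B [(236, np.float64(2.0)), (237, np.float64(2.0)), (238, np.float64(-2.0)), (239, np.float64(-2.0)), (240, np.float64(130.0)), (241, np.float64(151.0)), (242, np.float64(151.0)), (243, np.float64(164.0)), (244, np.float64(23.0)), (245, np.float64(-3.0)), (246, np.float64(0.0)), (247, np.float64(2.0))]
tip [(236, np.float64(64.0)), (237, np.float64(62.0)), (238, np.float64(52.0)), (239, np.float64(91.0)), (240, np.float64(218.0)), (241, np.float64(255.0)), (242, np.float64(252.0)), (243, np.float64(252.0)), (244, np.float64(254.0)), (245, np.float64(242.0)), (246, np.float64(32.0)), (247, np.float64(56.0)), (248, np.float64(63.0)), (249, np.float64(63.0))]
arm [(236, np.float64(64.0)), (237, np.float64(64.0)), (238, np.float64(64.0)), (239, np.float64(58.0)), (240, np.float64(59.0)), (241, np.float64(185.0)), (242, np.float64(255.0)), (243, np.float64(255.0)), (244, np.float64(252.0)), (245, np.float64(97.0)), (246, np.float64(50.0)), (247, np.float64(59.0)), (248, np.float64(62.0)), (249, np.float64(63.0))]
side 86.5 tabtop [[233.0, 330.0], [184.0, 326.0], [214.0, 419.0], [164.0, 414.0]] tip [[249.0, 336.0], [176.0, 330.0]] arm [[244.0, 186.0]]
side 87.5 tabtop [[242.0, 331.0], [193.0, 327.0], [226.0, 419.0], [176.0, 416.0]] tip [[257.0, 336.0], [185.0, 331.0]] arm [[248.0, 187.0]]
side 88.5 tabtop [[251.0, 331.0], [202.0, 328.0], [237.0, 420.0], [188.0, 417.0]] tip [[266.0, 337.0], [193.0, 332.0]] arm [[253.0, 187.0]]
```

Run:
```python
from h import *
c=np.array([520.2,-220.5])
def pt(a,r,t,z):
    a=np.radians(a);return [c[0]+r*np.cos(a)-t*np.sin(a),c[1]+r*np.sin(a)+t*np.cos(a),z]
d=pickle.load(open("side6.pkl","rb"));f=d["frame"].astype(int)
for r in(208,210,212,213,214,215,216): print(r,f[r,328:344].mean(1).round().astype(int))
print("R-B");
for r in range(216,232): print(r,(f[r,328:344,0]-f[r,328:344,2]))
for a in(86,87,88): print(a,proj(d,[pt(a,75,6,66),pt(a,75,-6,66),pt(a,90,4,71),pt(a,90,-4,71),pt(a,100,4,71),pt(a,100,-4,71),pt(a,50,0,66)]).round(2).tolist())
```

```text
208 [ 30  33  33  33  42  74 127 165 180 167 131  79  40  29  31  32]
210 [ 31  33  32  33  51 102 153 181 184 162 116  62  36  32  31  30]
212 [ 33  35  33  47  83 134 172 190 188 163 113  59  34  31  33  31]
213 [ 33  34  37  61 109 155 183 194 191 166 118  63  36  30  34  35]
214 [ 33  34  41  72 124 166 188 194 188 163 114  62  35  33  35  35]
215 [ 33  35  42  80 131 170 188 191 184 157 108  54  34  34  34  37]
216 [ 34  33  43  81 131 166 181 184 177 149  98  51  35  33  37  35]
R-B
216 [-1 -1  2 12 20 22 21 17 12  9  6  1 -3 -1 -2 -3]
217 [-3 -2  8 31 49 57 53 40 23 13  6  1 -2 -1 -3 -2]
218 [  1   0  13  59  96 113 106  79  42  18   6   0  -2  -2  -3  -3]
219 [  1   1  20  75 126 150 141 103  52  19   6   0   0   0  -1  -1]
220 [  4   3  26  78 127 156 147 101  49  17   5   1   2   2   1   0]
221 [  2   5  33  81 126 152 145 100  45  13   4   2   3   3   2   1]
222 [  2   6  38  86 126 150 141  97  40  12   2   1   3   3   2  -1]
223 [ -1   6  40  90 128 144 130  90  39   8  -1   0   1   1  -1  -1]
224 [ -3   8  45  96 125 135 121  84  37   5   0  -3  -2  -1  -3  -3]
225 [ -3   8  50 100 130 133 117  81  35   5  -2  -2  -3  -3  -2  -3]
226 [ -4   5  41  92 126 129 110  70  26   0  -3  -4  -4  -3  -4  -3]
227 [ -6   0  32  82 117 126 101  57  16  -2  -4  -4  -5  -5  -4  -4]
228 [ -6  -1  24  72 109 116  91  47  12  -4  -5  -4  -6  -6  -5  -5]
229 [-6 -3 17 55 87 94 72 37  7 -4 -6 -6 -6 -6 -6 -5]
230 [-6 -5  6 28 49 56 42 19  1 -5 -6 -6 -7 -6 -5 -6]
231 [-4 -4 -3  6 14 18 12  3 -3 -4 -5 -6 -5 -5 -5 -5]
86 [[336.11, 215.68], [331.3, 215.24], [334.46, 217.79], [331.21, 217.49], [333.87, 220.35], [330.6, 220.05], [335.13, 209.33]]
87 [[336.64, 215.7], [331.82, 215.31], [335.1, 217.83], [331.85, 217.56], [334.59, 220.4], [331.31, 220.13], [335.47, 209.36]]
88 [[337.17, 215.71], [332.34, 215.37], [335.75, 217.86], [332.48, 217.63], [335.31, 220.43], [332.03, 220.2], [335.82, 209.39]]
```

Request:
{"name": "move_arm", "arguments": {
  "increments": [255,0,0,0,0.5,255,0,0,0,0.5,255,0,0,0,0.5,180,0,0,0,0.5,120,0,0,0,0.5,0,0,0,0,0.5,0,0,0,0,0.5,0,0,0,0,0.5,0,0,0,0,0.5]
}}

```text
t: 8.32
ee_pos: [519.4, -220.2, 90.5]
orientation: [-2.393, -2.033, -0.001]
ft_force: [-0.4, -0.1, -0.1]
width: 72.5
```

```bash
python3 -c "
from h import *
state()"
```

```text
t 8.32 pos [ 519.4 -220.2   90.5] az 80.7 F [-0.4 -0.1 -0.1] M [ 0.   -0.02 -0.02] w 72.5 q [-0.42  0.52  1.85  0.    0.78 -0.26]
to axis, tool: [-0.2  0.7  0.5]
```

Released. Now straight up, then aside toward the robot's right for a clear view.

Request:
{"name": "move_arm", "arguments": {
  "increments": [0,0,0,0,0,0,0,0,-25,0,0,0,0,-60,0,0,0,0,-110,0,0,0,0,-130,0,0,-50,0,-130,0,0,-100,0,-130,0,0,-150,0,-130,0,0,-200,0,-130,0,0,-200,0,-130,0,0,-200,0,-130,0]
}}

```text
t: 9.7
ee_pos: [486.8, -417.2, 219.8]
orientation: [-2.393, -2.032, -0.001]
ft_force: [0.5, -0.5, -0.6]
width: 87.7
```

Run:
```python
from h import *
look(7)
d=pickle.load(open("top7.pkl","rb"));s=pickle.load(open("side7.pkl","rb"))
cv2.imwrite("pics/top7.png",d["frame"][:,:,::-1])
crop(s,320,195,40,40,15,"pics/s7d.png")
for f in(s["frame"].astype(int),):
    for r,k in((215,0),(218,1),(220,1)):
        x=np.arange(328,342);w=f[r,328:342].mean(1)-34 if k==0 else f[r,328:342,0]-f[r,328:342,2]
        w=np.clip(w-3,0,None);print(r,(w*x).sum()/w.sum())
f=d["frame"].astype(int)
print([f[r,404:409].mean().round() for r in range(238,248)],[(f[r,393:400,0]-f[r,393:400,2]).mean().round() for r in range(238,248)])
```

```text
t 9.8 pos [ 487.3 -416.5  220.1] az 80.8 F [-0.3 -0.9 -0.8] M [-0.08 -0.07 -0.01] w 87.6 q [-0.73  0.45  1.59  0.    1.1  -0.57]
to axis, tool: [198.4   1.1 130.4]
215 334.51992698509275
218 333.4279749478079
220 333.28765060240966
[np.float64(53.0), np.float64(163.0), np.float64(255.0), np.float64(255.0), np.float64(255.0), np.float64(255.0), np.float64(255.0), np.float64(226.0), np.float64(45.0), np.float64(66.0)] [np.float64(-2.0), np.float64(-1.0), np.float64(136.0), np.float64(140.0), np.float64(140.0), np.float64(154.0), np.float64(29.0), np.float64(-3.0), np.float64(2.0), np.float64(2.0)]
```

View pics/t7c.png

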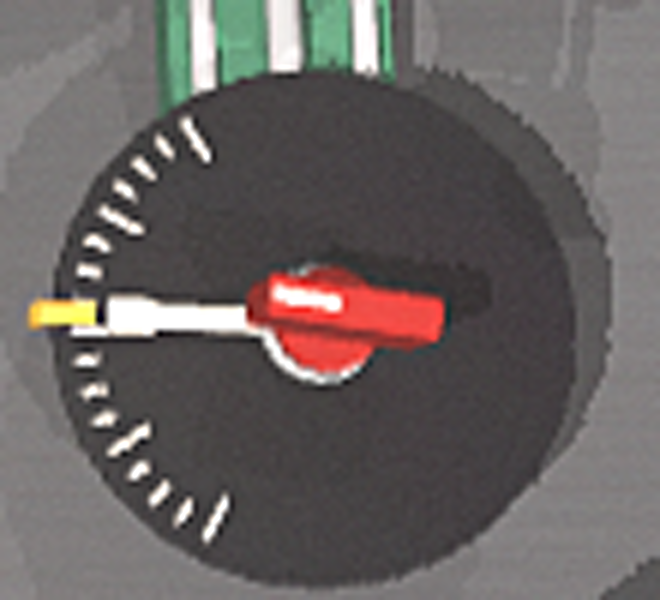

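View pics/top7.png

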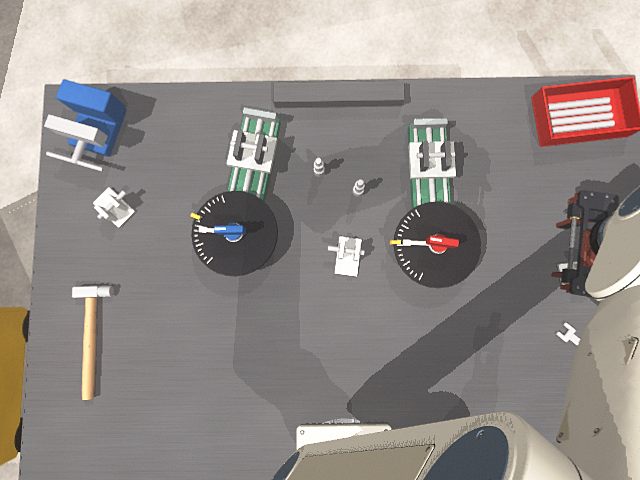

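The tip at crop (106,315) lines up with the tab at (97,313). The tab and the blue slide have not moved, and the arm is clear. Handing in.

```bash
python3 -c "
from workcell import ctrl
print(ctrl.close_job())"
```

```text
the job is handed in; nothing more can be done
None
```

The red slide is set to its yellow tab and handed in at about 10 s of the 38 s limit, with no verdict reported. I turned the knob anticlockwise until the pointer was about 15–16° past the tab. I then turned it back clockwise only, in three steps, and let go.

- **Alignment:** In the last pictures, taken after release, the side view puts the pointer at about 87.5° and the tab at about 87.2°. That is within about 0.5° (0.7 mm), and the top view agrees. Before the final 0.5° turn the two views differed by a few tenths of a degree, which is about as well as I can measure.
- **Left alone:** The yellow tab measured in the same place throughout. The blue slide looks unchanged in the overhead picture; I did not measure it.
- **Forces:** Readings at the end of each move stayed under about 5 N, and the arm ended about 220 mm up, clear of everything.

No check failed.

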